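# Preset the board holder with its thumb wheel

## Task

Set the circuit-board holder for the next board: with a fingertip on top of the knurled wheel, roll it, stroke by stroke, until the gap between the jaws has closed so far that the sliding jaw's pointer stands on the broad dark line of the gauge clip. Only roll the wheel, without leaning hard on it: do not push the sliding jaw itself, leave the spool, the meter and the pliers alone, and finish clear of everything.

Things in the scene. Friction and masses are not known exactly. Their poses are not given: they have to be found in the camera images.
- holder: Board holder, fixed to the bench: grey base plate 100 x 290 x 12 mm (its x, y, z), origin at the centre of its underside on the bench, z up. Fixed dark steel jaw (80 x 16 mm, top 52 mm above the bench) near the -y end; sliding jaw in the middle; knurled wheel near the +y end. Its yaw varies.
- jaw: Sliding jaw, dark steel block 80 x 16 x 36 mm (x, y, z), origin at the centre of its underside, 15.5 mm above the bench, axes as the holder's. It slides along the holder's y; the gap closes as it moves to the holder's -y, towards the fixed jaw. The wheel drives it, 8 mm per radian of turn (0.27 mm per mm of rim); it stays where left. It must not be pushed directly.
- pointer_tip (a point): Tip of the small steel pointer that sticks out of the sliding jaw's +x side, over the gauge clip; 4 mm wide; axes as the holder's.
- gauge_line (a point): Middle of the dark line on top of the gauge clip (aluminium, 20 x 34 x 12 mm, on the +x edge of the base plate). The line runs along the holder's x and is 6 mm wide along the holder's y; axes as the holder's. Where it sits along y varies: 14 to 56 mm to the -y side of the pointer at the start.
- wheel_top (a point): Top point of the knurled steel wheel's rim, 80 mm above the bench; axes as the holder's; it does not turn with the wheel. Pushing the top of the rim to the holder's -y moves the jaw the same way (closes), to +y opens.
- wheel: The knurled wheel, 60 mm diameter, 26 mm wide; origin at its centre, 30 mm under wheel_top, on a rigid axle; it turns easily (about 1 N at the rim) about its x axis (the holder's x), both ways, and stays where left. It sits between two cheeks whose inner faces are 18 mm from its middle and whose tops are 72 mm above the bench.
- spool: White plastic spool, 64 mm diameter, 30 mm high, loose, origin at the centre of its underside. Bystander beside the holder's -x edge.
- meter: Black hand meter, 75 x 140 x 45 mm, loose, origin at the centre of its underside. Bystander beyond the holder's fixed-jaw end.
- pliers: Long-nose pliers, 185 mm long along their y, 55 mm wide, 14 mm high, loose, origin under the pivot. Bystander beyond the holder's +x edge.

How it is judged:
By the outcome, as a careful person would: the job done as asked, in the order asked, and still so for the second after the job is handed in, with the robot touching nothing.
It also fails if it takes over 61 s, if anything falls off the work surface, if the arm or the gripper's body presses on something with over 40 N, if the wrist force passes 120 N, or if a joint passes its speed limit or range.

## Robot

A 7-joint arm with a two-finger parallel gripper is mounted at the origin on the work surface. World frame = base frame: x ahead of the robot, y to its left, z up, the work surface at z = 0. Lengths are in m, angles in rad, forces in N, time in s.
With the tool pointing down it reaches from about 0.425 to 0.825 m from the base axis. Payload 3.6 kg.
Tool frame: the origin (TCP) lies midway between the tips of the shut fingers; the grasp point (between the pads) lies behind it (grip_depth is the z of the grasp point in the tool frame, in m); z points along the fingers, y is the direction in which the jaws open and shut (so a half turn about z gives the same grasp; the last joint's range is limited). The gripper opens to 85 mm and grips with 20 to 120 N. Pads are 22 mm wide; open, the fingers measure 114 mm over their backs; the gripper's body (76 mm by 85 mm) begins 54 mm behind the grasp point. The pads swing forward as they close: fully open they stand 13 mm farther back than shut.
Start: joints at [1.135, 0.615, -0.013, 1.423, 0.008, 1.103, -0.04], TCP at [0.259, -0.596, 0.231] pointing down, gripper open.
Joint ranges: [-3.12, 3.12], [-0.3, 2.06], [-1.34, 1.32], [0.26, 2.42], [-1.36, 4.5], [0.01, 1.98], [-2.84, 2.84]. Speed limits (rad/s): [2.79, 2.79, 3.14, 3.14, 3.14, 3.14, 3.14].

## Interface

Orientations are given as a 3x3 rotation matrix whose columns are the frame's x, y, z axes.
In Python, from rig import observe, snapshot, camera_model, finish_job, grip_depth gives the robot as it stands.
- The arm moves only by the tool play_rows, never from a script. Its argument "increments" is a list of rows, each a list of 3 entries, a list of its own where there are three numbers: the opening, from 0 (shut) to 1 (fully open), then the shift along the tool's x, y, z in cm, then the turn, a rotation vector about the tool's x, y, z in degrees. In form: [[claw, [x, y, z], [wx, wy, wz]], ...]. A call has 1 to 5 rows; each row shifts and turns the commanded pose from where the row before left it, along the tool's axes as they then stand; what a row does not reach is not made up. A row lasts 1/12 s, in which the tool goes at most 41.7 mm and 7.16 degrees, less where a joint would pass 70% of its speed; a pose out of reach is approached as far as the arm can. A call with a gripper value outside its range is refused whole. The fingers move at their own pace and stop on an object; "force" is the grip in N (left out, the last holds). Time passes only in rows, so rows that do not move let the fingers close. It gives the time, the measured TCP pose, the force and the opening at its end, in the units of the state.
- observe(): the state, without advancing time (a new reading comes with each control period).
- snapshot(name): name is "scene" or "top" or "wrist"; returns the picture (480x640x3 uint8, red, green, blue); there is no depth.
- camera_model(name): a dict with "vertical_fov" (degrees; the focal length in pixels is half the picture's height over the tangent of half this angle, whatever the lens; pixels are square), "cx", "cy" (the principal point, pixels), "k1" (the pictures are not rectified: a ray, as slopes to the right and down, at radius r is drawn at 1 + k1 r^2 times it, then the intrinsics apply), "cam_to_world" (4x4, takes a point from camera to world coordinates); the wrist camera has in their place "mount" (4x4, takes a point from camera to tool coordinates, whose origin is the TCP and whose axes are the flange's). Camera axes: x right, y down, z forward; pixel columns grow to the right and rows downward; lengths in m; the calibration is good to about 2 mm. A picture is of the moment at which its call begins: read the wrist's pose just before it. camera_model takes no time and is no camera call.
- finish_job(): hands the job in, once; it reports no verdict.
The state is a dict: "time": time; "joint_pos": joint angles; "joint_velocities": joint speeds; "joint_torque": joint torques, N m; "tcp_pos": TCP position; "eef_rot": TCP orientation; "contact_force": force on the tool from outside, world axes, zero at the start; "torque": the same for the moment, N m; "width": finger opening in m.
Only numpy, scipy, OpenCV 4.12 (cv2) and the standard library are available. Lean on these libraries where they do the work, as an engineer would, in place of code of your own. Each camera call takes 0.05 s, during which the arm holds its last target.

## Working session

There is one attempt and no reset: what is moved stays moved. The work goes in short steps, Python scripts to look and compute and a tool call to move; the robot and the scene stay as the last step left them, time stands still between calls to the robot, and variables do not carry over. Pictures are saved under pics/ and viewed, and the job is handed in when it is done.

Besides the shell and the picture viewer there is one more tool, called after "Call:" as name(argument=value, ...), one argument or row to a line, values as JSON. play_rows: Moves the arm, as the interface text tells. Its arguments: {"type":"object","properties":{"increments":{"type":"array","items":{"type":"array"}},"force":{"type":"number"}},"required":["increments"]}

```bash
mkdir -p pics; ls; python3 - <<'E'
from rig import *
import cv2,json
o=observe(); print({k:(v if not hasattr(v,'tolist') else v.tolist()) for k,v in o.items()}); print(grip_depth)
for n in ("scene","top","wrist"):
    im=snapshot(n); cv2.imwrite(f"pics/{n}0.png",im[:,:,::-1]); print(n,camera_model(n))
E
```

```text
pics
{'time': 0.0, 'joint_pos': [1.134467336949111, 0.6159226687642082, -0.012649226452475966, 1.424916122953337, 0.008102669313987166, 1.1033580764455868, -0.04037961792723972], 'joint_velocities': [0.0009137362527243693, 0.0007667411674558943, 0.0014492115458234962, -0.0006816683793650173, 0.0009283362402335005, -0.0012648003695831871, 0.00044868807047014126], 'joint_torque': [0.000398229622078361, -46.92162752151489, 0.2593636605888605, -17.10342764854431, 0.009879758872557431, 0.009654571185819805, -2.348536298768522e-07], 'tcp_pos': [0.258715652759669, -0.5954650407867138, 0.2301300756217563], 'eef_rot': [[0.9171431067828154, 0.3985567063223779, -0.0010361111056478634], [0.3985580525981859, -0.9171401353412362, 0.0023347067055649686], [-1.9746064863665935e-05, -0.0025542105859109637, -0.9999967378038668]], 'contact_force': [-1.2137110159234517, -0.5392584465935248, 0.48466720681397896], 'torque': [-0.004695152682163848, -0.056742194718785485, -0.006800905769068738], 'width': 0.08531006903595474}
-0.0187
scene {'vertical_fov': 44.383359644851836, 'cx': 314.19375955810324, 'cy': 2
[... 558 characters left out ...]
4, -0.98107358,  0.19259657,  0.41475833],
       [-0.99927615,  0.02587562,  0.02788602, -0.05300996],
       [-0.03234179, -0.19189861, -0.98088171,  0.97410285],
       [ 0.        ,  0.        ,  0.        ,  1.        ]])}
wrist {'vertical_fov': 62.60083211604491, 'cx': 325.23122515077216, 'cy': 243.84415604375252, 'k1': -0.04180587747582614, 'mount': array([[ 7.90850654e-04, -9.44716096e-01, -3.27888505e-01,
         8.51688728e-02],
       [ 9.99999685e-01,  7.24303034e-04,  3.25079007e-04,
        -1.02348343e-03],
       [-6.96167310e-05, -3.27888659e-01,  9.44716371e-01,
        -1.43393691e-01],
       [ 0.00000000e+00,  0.00000000e+00,  0.00000000e+00,
         1.00000000e+00]])}
```

View pics/scene0.png

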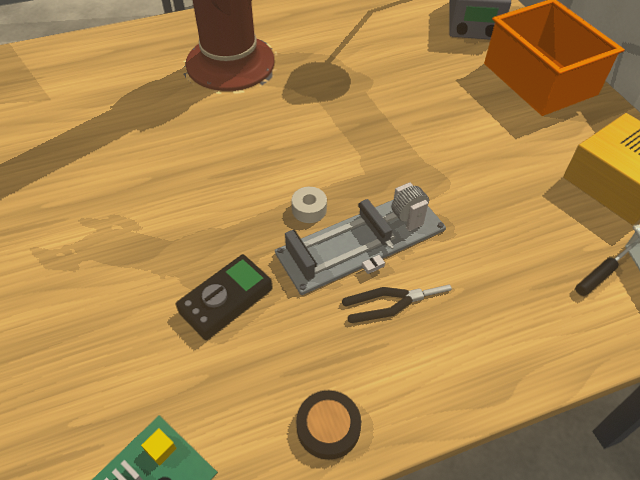

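View pics/top0.png

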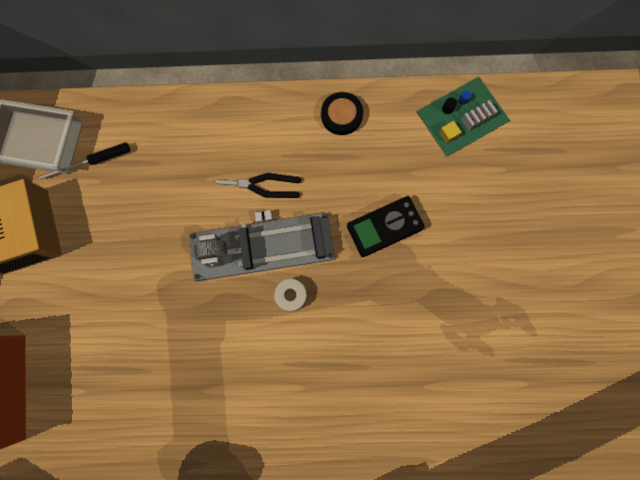

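View pics/wrist0.png

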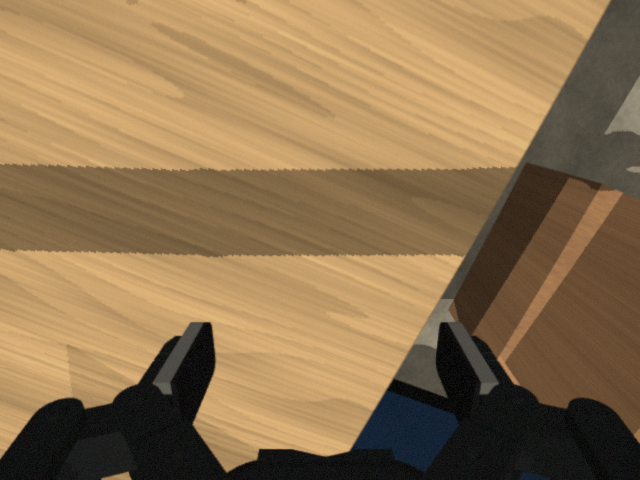

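```bash
python3 - <<'E'
import cv2
a=cv2.imread('pics/top0.png')[195:290,175:345]; cv2.imwrite('pics/topz.png',cv2.resize(a,None,fx=4.6,fy=4.6,interpolation=cv2.INTER_CUBIC))
a=cv2.imread('pics/scene0.png')[170:300,265:455]; cv2.imwrite('pics/scz.png',cv2.resize(a,None,fx=4.2,fy=4.2,interpolation=cv2.INTER_CUBIC))
E
cat > h.py <<'E'
import numpy as np, cv2
from rig import *
def K(m):
    f=240/np.tan(np.radians(m['vertical_fov']/2)); return f
def T(n,st=None):
    m=camera_model(n)
    if n!='wrist': return m,m['cam_to_world']
    W=np.eye(4); W[:3,:3]=st['eef_rot']; W[:3,3]=st['tcp_pos']; return m,W@m['mount']
def ray(n,uv,st=None):
    m,M=T(n,st); f=K(m)
    d=np.array([(uv[0]-m['cx'])/f,(uv[1]-m['cy'])/f]); s=d.copy()
    for _ in range(30): s=d/(1+m['k1']*(s@s))
    v=M[:3,:3]@np.r_[s,1]; return M[:3,3],v/np.linalg.norm(v)
def atz(n,uv,z,st=None):
    o,d=ray(n,uv,st); return o+d*(z-o[2])/d[2]
def tri(rs):
    A=sum(np.eye(3)-np.outer(d,d) for o,d in rs); b=sum((np.eye(3)-np.outer(d,d))@o for o,d in rs)
    p=np.linalg.solve(A,b); return p,[np.linalg.norm(np.cross(p-o,d)) for o,d in rs]
def proj(n,P,st=None):
    m,M=T(n,st); f=K(m); c=np.linalg.inv(M)@np.r_[P,1]; s=c[:2]/c[2]; s=s*(1+m['k1']*(s@s)); return f*s+[m['cx'],m['cy']]
E
```

```text
(no output)
```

View pics/topz.png

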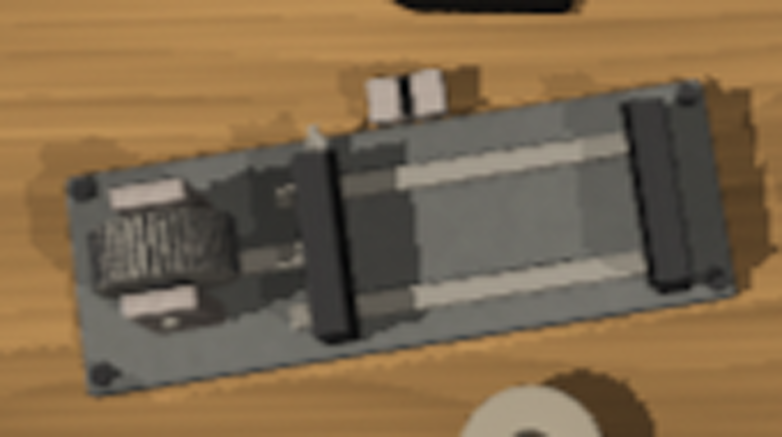

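View pics/scz.png

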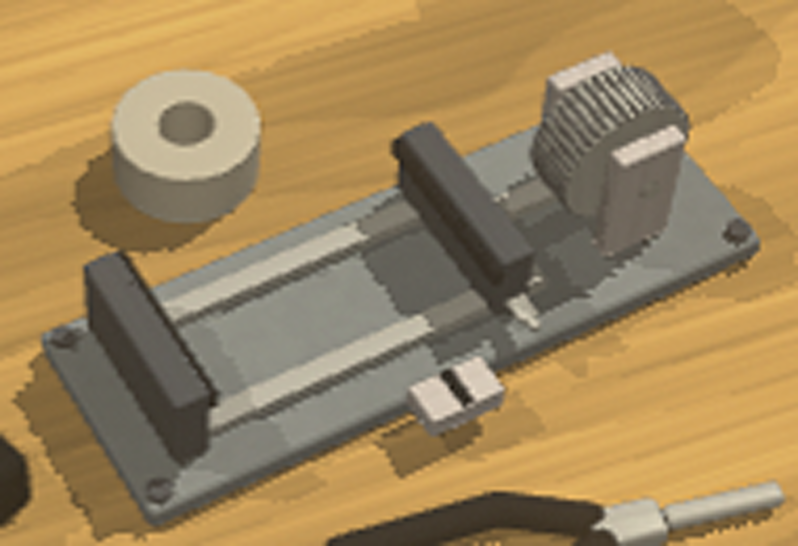

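```bash
python3 - <<'E'
from h import *
t=lambda u,v:(175+u/4.6,195+v/4.6); s=lambda u,v:(265+u/4.2,170+v/4.2)
c=[atz('top',t(*p),.012) for p in [(68,178),(92,394),(735,294),(705,82)]]
c2=[atz('scene',s(*p),.012) for p in [(758,243),(40,342),(150,515)]]
print(np.round(c,4)); print(np.round(c2,4))
print(np.linalg.norm(c[0]-c[1]),np.linalg.norm(c[0]-c[3]),np.linalg.norm(c[1]-c[2]),np.linalg.norm(c[2]-c[3]))
ctr=np.mean(c,0); yv=(c[0]+c[1]-c[2]-c[3]); yv/=np.linalg.norm(yv); print('ctr',ctr,'y',yv,'yaw',np.degrees(np.arctan2(-yv[0],yv[1])))
xv=np.array([yv[1],-yv[0],0])
def loc(P): d=P-ctr; return np.round([d@xv*1e3,d@yv*1e3,P[2]*1e3],1)
def L(n,a,b):
    p,e=tri([ray('top',t(*a)),ray('scene',s(*b))]); print(n,np.round(p,4),loc(p),np.round(e,4))
L('line',(405,96),(457,386))
L('ptr',(314,126),(533,325))
L('cheek+x mid',(148,193),(647,145))
L('cheek-x mid',(159,302),(583,71))
for n,a,b in [('fixjaw',(640,103),None)]: print(loc(atz('top',t(*a),.052)))
E
```

```text
[[ 0.6041  0.22    0.012 ]
 [ 0.5071  0.2067  0.012 ]
 [ 0.5445 -0.0766  0.012 ]
 [ 0.6403 -0.0661  0.012 ]]
[[ 0.6113  0.2199  0.012 ]
 [ 0.5542 -0.077   0.012 ]
 [ 0.6477 -0.0633  0.012 ]]
0.09782668426094834 0.28837227942738464 0.2857048688431586 0.09635688896644386
ctr [0.57399173 0.07098374 0.012     ] y [-0.1281452   0.99175542  0.        ] yaw 7.362423396063734
line [0.6368 0.0692 0.0171] [62.1 -9.8 17.1] [0.0013 0.0013]
ptr [0.6231 0.1088 0.0218] [53.5 31.2 21.8] [0.001 0.001]
cheek+x mid [0.5863 0.1713 0.0669] [25.  97.9 66.9] [0.0011 0.0011]
cheek-x mid [0.54   0.1657 0.0658] [-21.6  98.3  65.8] [0.0008 0.0008]
[  34.1 -113.8   52. ]
```

Call:
play_rows(
  increments=[
    [0,[1.5,-1.4,-0.1],[0,0,0]],
    [0,[2.5,-2.4,-0.1],[0,0,0]],
    [0,[2.5,-2.4,-0.1],[0,0,0]],
    [0,[2.5,-2.4,-0.1],[0,0,0]],
    [0,[2.5,-2.4,-0.1],[0,0,0]],
  ],
)

```text
time: 0.57
tcp_pos: [0.3209, -0.4477, 0.236]
eef_rot: [[0.917, 0.398, -0.0], [0.398, -0.917, 0.001], [0.0, -0.001, -1.0]]
contact_force: [0.9, 0.3, 0.8]
width: 0.0259
```

Call:
play_rows(
  increments=[
    [0,[2.5,-2.4,-0.1],[0,0,1]],
    [0,[2.5,-2.4,-0.1],[0,0,1]],
    [0,[2.5,-2.4,-0.1],[0,0,1]],
    [0,[2.5,-2.4,0],[0,0,1]],
    [0,[2.5,-2.4,0],[0,0,1]],
  ],
)

```text
time: 0.98
tcp_pos: [0.3932, -0.2904, 0.2393]
eef_rot: [[0.949, 0.316, -0.0], [0.316, -0.949, 0.0], [-0.0, -0.0, -1.0]]
contact_force: [1.3, -0.5, 0.2]
width: -0.0002
```

Call:
play_rows(
  increments=[
    [0,[2.3,-2.6,0],[0,0,1]],
    [0,[2.3,-2.6,0],[0,0,1]],
    [0,[2.3,-2.6,0],[0,0,1]],
    [0,[2.3,-2.6,0],[0,0,1]],
    [0,[2.3,-2.6,0],[0,0,1]],
  ],
)

```text
time: 1.4
tcp_pos: [0.4665, -0.1331, 0.2393]
eef_rot: [[0.973, 0.232, -0.0], [0.232, -0.973, 0.0], [-0.0, -0.0, -1.0]]
contact_force: [0.7, -0.2, 0.3]
width: -0.0002
```

Call:
play_rows(
  increments=[
    [0,[1.9,-3.0,0],[0,0,1.2]],
    [0,[1.9,-3.0,0],[0,0,1.2]],
    [0,[1.9,-3.0,0],[0,0,1.2]],
    [0,[1.9,-3.0,0],[0,0,1.2]],
    [0,[1.9,-3.0,0],[0,0,1.2]],
  ],
)

```text
time: 1.82
tcp_pos: [0.5307, 0.0323, 0.2392]
eef_rot: [[0.992, 0.129, -0.001], [0.129, -0.992, -0.0], [-0.001, 0.0, -1.0]]
contact_force: [0.7, -0.8, -0.2]
width: -0.0003
```

Call:
play_rows(
  increments=[
    [0,[1.5,-2.5,0],[0,0,0]],
    [0,[1.5,-2.0,0],[0,0,0]],
    [0,[0.5,-1.0,0],[0,0,0]],
    [0,[0,0,0],[0,0,0]],
    [0,[0,0,0],[0,0,0]],
  ],
)

```text
time: 2.23
tcp_pos: [0.5576, 0.0886, 0.2389]
eef_rot: [[0.991, 0.13, -0.002], [0.13, -0.991, -0.001], [-0.002, 0.001, -1.0]]
contact_force: [-0.0, -0.3, -0.5]
width: 0.0001
```

```bash
python3 - <<'E'
from h import *
o=observe(); print(o['time'],o['tcp_pos'],o['eef_rot']); im=snapshot('wrist'); cv2.imwrite('pics/w1.png',im[:,:,::-1])
import pickle; pickle.dump(o,open('o1.pkl','wb'))
E
```

```text
2.2333 [0.55759705 0.08864609 0.23888503] [[ 0.99149858  0.13010776 -0.00158956]
 [ 0.13010556 -0.99149913 -0.00141937]
 [-0.00176072  0.00120049 -0.99999773]]
```

View pics/w1.png

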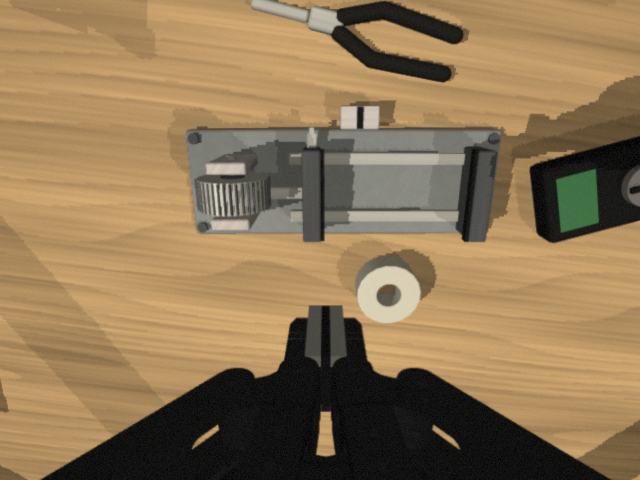

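```bash
python3 - <<'E'
import cv2
a=cv2.imread('pics/w1.png')[95:250,180:400]; cv2.imwrite('pics/w1z.png',cv2.resize(a,None,fx=3.6,fy=3.6,interpolation=cv2.INTER_CUBIC))
E
```

```text
(no output)
```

View pics/w1z.png

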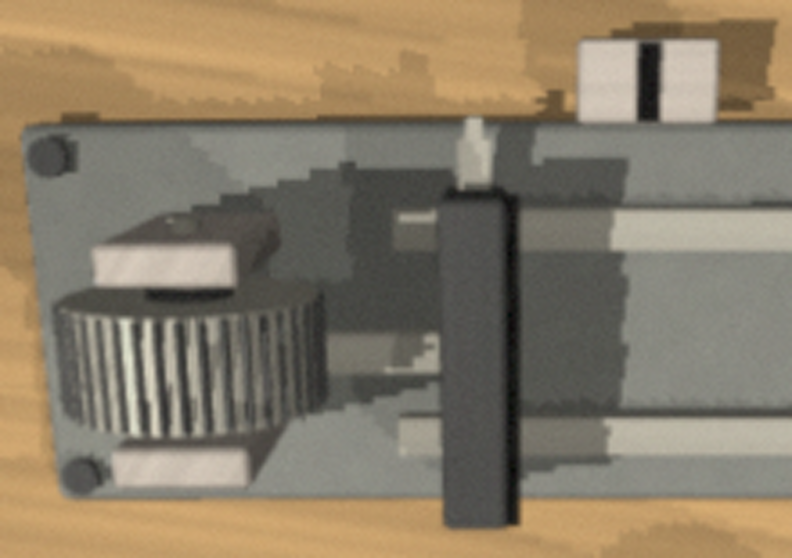

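```bash
python3 - <<'E'
from h import *
import pickle; o=pickle.load(open('o1.pkl','rb'))
w=lambda u,v:(180+u/3.6,95+v/3.6)
t=lambda u,v:(175+u/4.6,195+v/4.6); s=lambda u,v:(265+u/4.2,170+v/4.2)
yv=o['eef_rot'][:,1]*-1; print('yaw',np.degrees(np.arctan2(-yv[0],yv[1])))
for n,a,tt,ss in [('line',(649,81),(405,96),(457,386)),('ptr',(473,120),(314,126),(533,325)),('ck+',(164,267),(148,193),(647,145)),('ck-',(180,467),(159,302),(583,71))]:
    R=ray('wrist',w(*a),o)
    print(n,[np.round(tri(x)[0],4) for x in ([R,ray('top',t(*tt))],[R,ray('scene',s(*ss))],[R,ray('top',t(*tt)),ray('scene',s(*ss))])], np.round(atz('wrist',w(*a),{'l':.024,'p':.027,'c':.072}[n[0]],o),4))
c=[atz('wrist',w(*p),.012,o) for p in [(24,127),(66,497)]]; print(c,np.linalg.norm(c[0]-c[1])); 
d=c[0]-c[1]; print('yaw from edge',np.degrees(np.arctan2(d[1],d[0])))
e=[atz('wrist',p,.012,o) for p in [(188,130),(499,129)]]; print(e,np.linalg.norm(e[0]-e[1])); d=e[0]-e[1];print(np.degrees(np.arctan2(-d[0],d[1])))
E
```

```text
yaw 7.475825071954142
line [array([0.637 , 0.0683, 0.0141]), array([0.6375, 0.0694, 0.0186]), array([0.6369, 0.0689, 0.0174])] [0.6371 0.0692 0.024 ]
ptr [array([0.6228, 0.1093, 0.0192]), array([0.6223, 0.1103, 0.0204]), array([0.6227, 0.1094, 0.0211])] [0.6226 0.1101 0.027 ]
ck+ [array([0.5855, 0.1711, 0.0694]), array([0.5844, 0.1738, 0.0643]), array([0.5857, 0.172 , 0.0667])] [0.5858 0.172  0.072 ]
ck- [array([0.5395, 0.1658, 0.0673]), array([0.538 , 0.1679, 0.0633]), array([0.5396, 0.1663, 0.0658])] [0.5408 0.1661 0.072 ]
[array([0.60581895, 0.22286825, 0.012     ]), array([0.50865482, 0.20935553, 0.012     ])] 0.09809923948089115
yaw from edge 7.917398589928439
[array([0.60621479, 0.22166002, 0.012     ]), array([ 0.64446133, -0.05898443,  0.012     ])] 0.28323859723692246
7.760523253338473
```

Call:
play_rows(
  increments=[
    [0,[0.3,-2.0,0],[0,0,0]],
    [0,[0.5,-3.0,1],[0,0,0]],
    [0,[0.5,-2.5,2.5],[0,0,0]],
    [0,[0.3,-1.4,3],[0,0,0]],
    [0,[0,0,3],[0,0,0]],
  ],
)

```text
time: 2.7
tcp_pos: [0.5625, 0.1828, 0.1444]
eef_rot: [[0.991, 0.133, 0.002], [0.133, -0.991, 0.003], [0.003, -0.003, -1.0]]
contact_force: [0.8, 0.7, -0.4]
width: -0.0005
```

Call:
play_rows(
  increments=[
    [0,[0,0,2.5],[0,0,0]],
    [0,[0,0,1.5],[0,0,0]],
    [0,[0,0,0.8],[0,0,0]],
    [0,[0,0,0],[0,0,0]],
  ],
)

```text
time: 3.03
tcp_pos: [0.5615, 0.1771, 0.0948]
eef_rot: [[0.992, 0.127, -0.004], [0.127, -0.992, -0.003], [-0.004, 0.002, -1.0]]
contact_force: [-1.2, -0.1, 0.6]
width: -0.0
```

```bash
python3 - <<'E'
from h import *
o=observe(); print(o['time'],o['tcp_pos'],o['eef_rot'],o['contact_force']); 
import pickle; pickle.dump(o,open('o2.pkl','wb'))
im=snapshot('wrist'); cv2.imwrite('pics/w2.png',im[:,:,::-1])
im=snapshot('scene');a=im[130:300,265:475,::-1]; cv2.imwrite('pics/s2.png',cv2.resize(a,None,fx=3.5,fy=3.5,interpolation=cv2.INTER_CUBIC))
E
```

```text
3.0333 [0.56149405 0.17711219 0.09480194] [[ 0.99186431  0.12724833 -0.00361202]
 [ 0.12723914 -0.99186847 -0.00267215]
 [-0.00392267  0.00219082 -0.99998991]] [-1.21564291 -0.14475842  0.5789833 ]
```

View pics/w2.png

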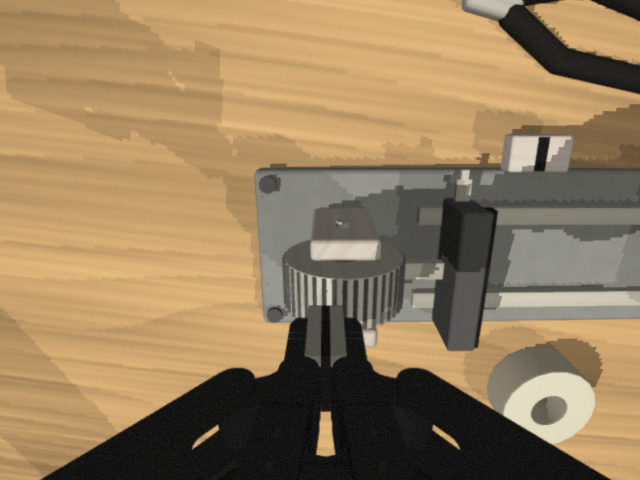

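View pics/s2.png

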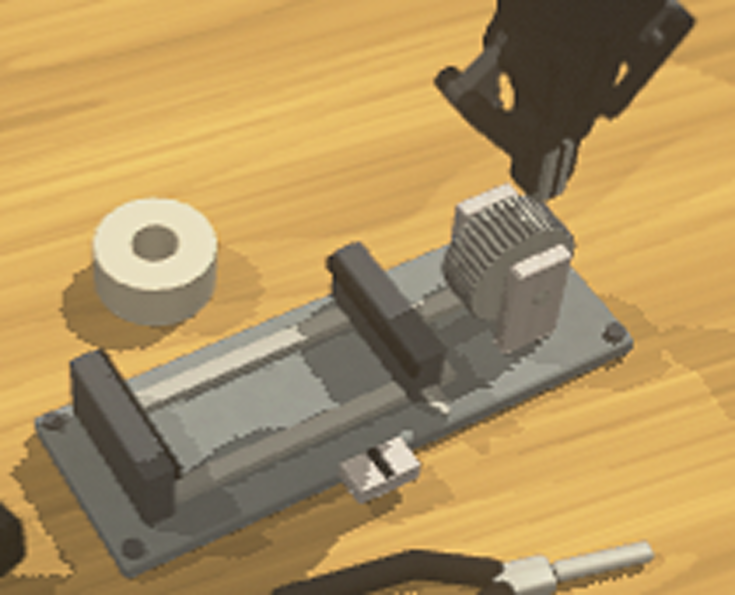

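```bash
python3 - <<'E'
from h import *
import pickle; o=pickle.load(open('o2.pkl','rb'))
yaw=np.radians(7.6); X=np.array([np.cos(yaw),np.sin(yaw),0]);Y=np.array([-np.sin(yaw),np.cos(yaw),0])
W=np.array([.5632,.169,.05])
print('tcp',proj('wrist',o['tcp_pos'],o))
im=cv2.imread('pics/w2.png')
for sx in(-.013,.013):
    for a in np.radians(range(0,360,6)):
        p=proj('wrist',W+X*sx+Y*.03*np.cos(a)+np.array([0,0,.03*np.sin(a)]),o); cv2.circle(im,tuple(int(round(v)) for v in p),1,(0,0,255) if sx<0 else (255,0,0),-1)
im=im[180:400,220:520]
cv2.imwrite('pics/w2o.png',cv2.resize(im,None,fx=2.6,fy=2.6))
E
```

```text
tcp [327.79792667 323.86240444]
```

View pics/w2o.png

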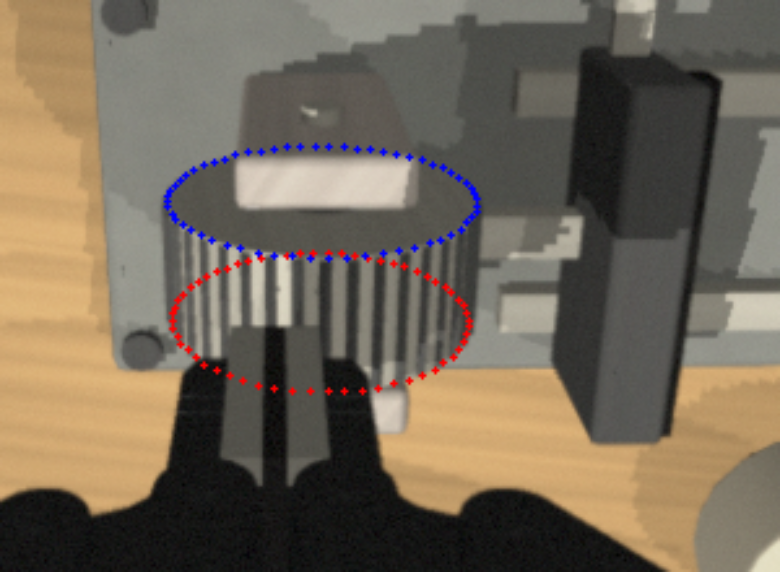

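Call:
play_rows(
  increments=[
    [0,[0,0,0.6],[0,0,0]],
    [0,[0,0,0.4],[0,0,0]],
    [0,[0,0,0.2],[0,0,0]],
    [0,[0,0,0],[0,0,0]],
  ],
)

```text
time: 3.47
tcp_pos: [0.5623, 0.1799, 0.0842]
eef_rot: [[0.991, 0.13, -0.0], [0.13, -0.991, -0.0], [-0.0, 0.0, -1.0]]
contact_force: [0.7, -0.3, -0.8]
width: 0.0001
```

Call:
play_rows(
  increments=[
    [0,[0,0,0.15],[0,0,0]],
    [0,[0,0,0],[0,0,0]],
  ],
)

```text
time: 3.63
tcp_pos: [0.5625, 0.1801, 0.0828]
eef_rot: [[0.991, 0.13, 0.0], [0.13, -0.991, 0.0], [0.0, -0.0, -1.0]]
contact_force: [-0.2, -0.2, -0.1]
width: -0.0002
```

Call:
play_rows(
  increments=[
    [0,[0,0,0.15],[0,0,0]],
    [0,[0,0,0],[0,0,0]],
  ],
)

```text
time: 3.8
tcp_pos: [0.5624, 0.18, 0.0812]
eef_rot: [[0.991, 0.13, -0.0], [0.13, -0.991, -0.0], [-0.0, -0.0, -1.0]]
contact_force: [0.2, -0.5, 0.5]
width: 0.0001
```

Call:
play_rows(
  increments=[
    [0,[0,0,0.15],[0,0,0]],
    [0,[0,0,0],[0,0,0]],
  ],
)

```text
time: 3.97
tcp_pos: [0.5626, 0.18, 0.0797]
eef_rot: [[0.991, 0.13, 0.0], [0.13, -0.991, 0.0], [0.0, -0.0, -1.0]]
contact_force: [0.8, -0.5, 0.8]
width: -0.0002
```

Call:
play_rows(
  increments=[
    [0,[0,0,0.1],[0,0,0]],
    [0,[0,0,0],[0,0,0]],
  ],
)

```text
time: 4.13
tcp_pos: [0.5626, 0.1803, 0.0794]
eef_rot: [[0.991, 0.13, 0.0], [0.13, -0.991, 0.001], [0.0, -0.0, -1.0]]
contact_force: [-0.4, -0.0, 3.6]
width: -0.0
```

Call:
play_rows(
  increments=[
    [0,[0,0.4,0],[0,0,0]],
    [0,[0,0.6,0],[0,0,0]],
    [0,[0,0.6,0],[0,0,0]],
    [0,[0,0.6,0.05],[0,0,0]],
    [0,[0,0.3,0.05],[0,0,0]],
  ],
)

```text
time: 4.55
tcp_pos: [0.5661, 0.1543, 0.0789]
eef_rot: [[0.992, 0.13, 0.001], [0.13, -0.992, -0.0], [0.001, 0.0, -1.0]]
contact_force: [-1.3, -0.1, 5.2]
width: -0.0004
```

```bash
cat > look.py <<'E'
import sys
from h import *
n=sys.argv[1]; o=observe(); im=snapshot('wrist')[:,:,::-1]; cv2.imwrite(f'pics/{n}.png',im)
import pickle; pickle.dump(o,open(n+'.pkl','wb'))
print(o['time'],o['tcp_pos'],o['contact_force'])
a=im[100:260,400:640]; cv2.imwrite(f'pics/{n}z.png',cv2.resize(a,None,fx=3,fy=3,interpolation=cv2.INTER_CUBIC))
E
python3 look.py w3
```

```text
4.55 [0.56608725 0.15434148 0.07890868] [-1.28883278 -0.11126993  5.22842757]
```

View pics/w3.png

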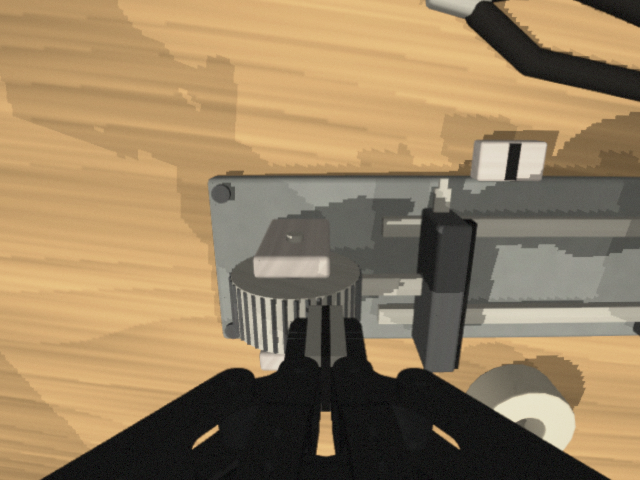

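```bash
cat > gap.py <<'E'
import sys,pickle
from h import *
n=sys.argv[1]; a=[float(x) for x in sys.argv[2:6]]; o=pickle.load(open(n+'.pkl','rb'))
p=atz('wrist',a[:2],.027,o); q=atz('wrist',a[2:],.024,o)
yaw=np.radians(7.6); Y=np.array([-np.sin(yaw),np.cos(yaw),0]); print(np.round(p,4),np.round(q,4),'gap mm',(p-q)@Y*1e3)
E
python3 gap.py w3 444 181 513 161; cp o2.pkl w2.pkl; python3 gap.py w2 463 172 541 152; python3 gap.py o1 311.4 128.3 360.3 117.5
```

```text
[0.6235 0.1032 0.027 ] [0.6377 0.0699 0.024 ] gap mm 34.90906841111633
[0.6225 0.1114 0.027 ] [0.6384 0.0706 0.024 ] gap mm 42.54646475658273
[0.6227 0.1101 0.027 ] [0.6371 0.0692 0.024 ] gap mm 42.45853736461952
```

Call:
play_rows(
  increments=[
    [0,[0,0,-1.3],[0,0,0]],
    [0,[0,0,0],[0,0,0]],
    [0,[0,-1.5,0],[0,0,0]],
    [0,[0,-1.2,0],[0,0,0]],
    [0,[0,0,0],[0,0,0]],
  ],
)

```text
time: 5.02
tcp_pos: [0.5612, 0.1865, 0.0905]
eef_rot: [[0.991, 0.135, -0.001], [0.135, -0.991, 0.003], [-0.0, -0.004, -1.0]]
contact_force: [-0.4, 1.3, -0.0]
width: 0.0003
```

Call:
play_rows(
  increments=[
    [0,[0,0,0.7],[0,0,0]],
    [0,[0,0,0.3],[0,0,0]],
    [0,[0,0,0.2],[0,0,0]],
    [0,[0,0,0],[0,0,0]],
  ],
)

```text
time: 5.35
tcp_pos: [0.5618, 0.1821, 0.0789]
eef_rot: [[0.992, 0.13, -0.001], [0.13, -0.992, 0.0], [-0.001, -0.001, -1.0]]
contact_force: [-2.3, 1.8, 4.1]
width: -0.0
```

Call:
play_rows(
  increments=[
    [0,[0,0.5,0],[0,0,0]],
    [0,[0,0.7,0],[0,0,0]],
    [0,[0,0.7,0],[0,0,0]],
    [0,[0,0.6,0.02],[0,0,0]],
    [0,[0,0.3,0.02],[0,0,0]],
  ],
)

```text
time: 5.77
tcp_pos: [0.5661, 0.1524, 0.0786]
eef_rot: [[0.992, 0.128, 0.0], [0.128, -0.992, -0.001], [-0.0, 0.001, -1.0]]
contact_force: [-0.0, -0.1, 1.4]
width: -0.0002
```

Call:
play_rows(
  increments=[
    [0,[0,0,-1.3],[0,0,0]],
    [0,[0,0,0],[0,0,0]],
    [0,[0,-1.5,0],[0,0,0]],
    [0,[0,-1.3,0],[0,0,0]],
    [0,[0,0,0],[0,0,0]],
  ],
)

```text
time: 6.18
tcp_pos: [0.5612, 0.1865, 0.0909]
eef_rot: [[0.991, 0.135, -0.001], [0.135, -0.991, 0.004], [-0.0, -0.004, -1.0]]
contact_force: [-0.8, 0.3, 0.0]
width: 0.0003
```

Call:
play_rows(
  increments=[
    [0,[0,0,0.7],[0,0,0]],
    [0,[0,0,0.4],[0,0,0]],
    [0,[0,0,0.15],[0,0,0]],
    [0,[0,0,0],[0,0,0]],
  ],
)

```text
time: 6.52
tcp_pos: [0.562, 0.182, 0.0789]
eef_rot: [[0.992, 0.13, -0.001], [0.13, -0.992, 0.0], [-0.001, -0.0, -1.0]]
contact_force: [-2.0, 2.2, 4.3]
width: 0.0
```

Call:
play_rows(
  increments=[
    [0,[0,0.5,0],[0,0,0]],
    [0,[0,0.7,0],[0,0,0]],
    [0,[0,0.7,0],[0,0,0]],
    [0,[0,0.6,0.02],[0,0,0]],
    [0,[0,0.3,0.02],[0,0,0]],
  ],
)

```text
time: 6.93
tcp_pos: [0.5661, 0.1522, 0.0786]
eef_rot: [[0.992, 0.128, 0.0], [0.128, -0.992, -0.001], [0.0, 0.001, -1.0]]
contact_force: [1.0, 0.5, -0.2]
width: -0.0
```

```bash
python3 look.py w4
```

```text
6.9333 [0.56614624 0.15218353 0.07858139] [ 0.97653569  0.46218762 -0.20287654]
```

View pics/w4z.png

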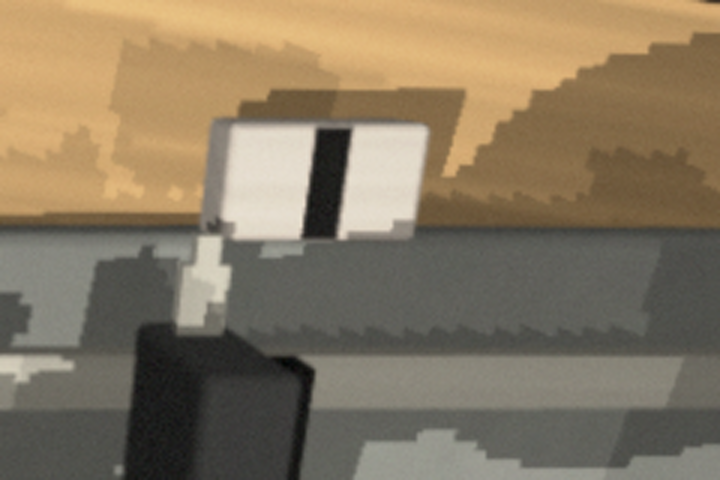

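```bash
python3 gap.py w4 469.7 179 509 161;  python3 gap.py w4 469.7 179 507 178.5
```

```text
[0.6262 0.0884 0.027 ] [0.6374 0.0697 0.024 ] gap mm 20.022618037334446
[0.6262 0.0884 0.027 ] [0.6287 0.0683 0.024 ] gap mm 20.24825000403143
```

Call:
play_rows(
  increments=[
    [0,[0,0,-1.3],[0,0,0]],
    [0,[0,0,0],[0,0,0]],
    [0,[0,-1.5,0],[0,0,0]],
    [0,[0,-1.3,0],[0,0,0]],
    [0,[0,0,0],[0,0,0]],
  ],
)

```text
time: 7.4
tcp_pos: [0.5611, 0.1867, 0.091]
eef_rot: [[0.991, 0.136, -0.001], [0.136, -0.991, 0.003], [-0.0, -0.004, -1.0]]
contact_force: [-0.7, 1.1, 0.5]
width: -0.0002
```

Call:
play_rows(
  increments=[
    [0,[0,0,0.7],[0,0,0]],
    [0,[0,0,0.4],[0,0,0]],
    [0,[0,0,0.15],[0,0,0]],
    [0,[0,0,0],[0,0,0]],
  ],
)

```text
time: 7.73
tcp_pos: [0.5619, 0.1819, 0.079]
eef_rot: [[0.992, 0.13, -0.001], [0.13, -0.992, 0.0], [-0.001, -0.0, -1.0]]
contact_force: [-1.2, 1.4, 3.1]
width: 0.0001
```

Call:
play_rows(
  increments=[
    [0,[0,0.5,0],[0,0,0]],
    [0,[0,0.7,0],[0,0,0]],
    [0,[0,0.7,0],[0,0,0]],
    [0,[0,0.6,0.02],[0,0,0]],
    [0,[0,0.3,0.02],[0,0,0]],
  ],
)

```text
time: 8.15
tcp_pos: [0.5662, 0.152, 0.0786]
eef_rot: [[0.992, 0.128, 0.0], [0.128, -0.992, -0.001], [-0.0, 0.001, -1.0]]
contact_force: [1.4, -0.1, -0.2]
width: -0.0002
```

Call:
play_rows(
  increments=[
    [0,[0,0,-1.3],[0,0,0]],
    [0,[0,0,0],[0,0,0]],
    [0,[0,-1.5,0],[0,0,0]],
    [0,[0,-1.3,0],[0,0,0]],
    [0,[0,0,0],[0,0,0]],
  ],
)

```text
time: 8.57
tcp_pos: [0.5612, 0.1865, 0.0911]
eef_rot: [[0.991, 0.135, -0.001], [0.135, -0.991, 0.003], [-0.0, -0.004, -1.0]]
contact_force: [-0.6, 0.6, 0.8]
width: 0.0
```

Call:
play_rows(
  increments=[
    [0,[0,0,0.7],[0,0,0]],
    [0,[0,0,0.4],[0,0,0]],
    [0,[0,0,0.15],[0,0,0]],
    [0,[0,0,0],[0,0,0]],
  ],
)

```text
time: 8.9
tcp_pos: [0.5619, 0.1818, 0.079]
eef_rot: [[0.992, 0.13, -0.001], [0.13, -0.992, 0.0], [-0.001, -0.0, -1.0]]
contact_force: [-1.2, 0.9, 2.8]
width: -0.0001
```

Call:
play_rows(
  increments=[
    [0,[0,0.5,0],[0,0,0]],
    [0,[0,0.7,0],[0,0,0]],
    [0,[0,0.6,0],[0,0,0]],
    [0,[0,0.4,0],[0,0,0]],
    [0,[0,0,0],[0,0,0]],
  ],
)

```text
time: 9.32
tcp_pos: [0.5652, 0.1574, 0.0796]
eef_rot: [[0.992, 0.128, -0.001], [0.128, -0.992, -0.002], [-0.001, 0.002, -1.0]]
contact_force: [-1.3, -1.1, 7.2]
width: -0.0004
```

```bash
python3 look.py w5
```

```text
9.3167 [0.56519679 0.15744287 0.07955368] [-1.31605752 -1.09722195  7.20874471]
```

View pics/w5z.png

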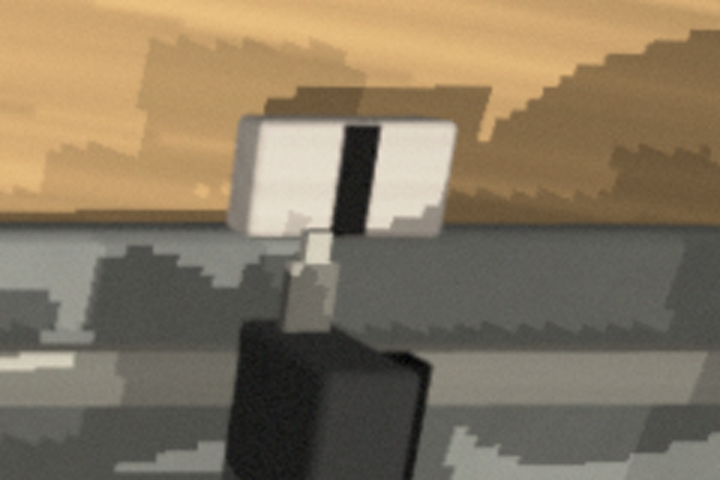

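Call:
play_rows(
  increments=[
    [0,[0,0,-1.3],[0,0,0]],
    [0,[0,0,0],[0,0,0]],
    [0,[0,-1.3,0],[0,0,0]],
    [0,[0,-0.9,0],[0,0,0]],
    [0,[0,0,0],[0,0,0]],
  ],
)

```text
time: 9.78
tcp_pos: [0.561, 0.1862, 0.0914]
eef_rot: [[0.991, 0.135, -0.001], [0.135, -0.991, 0.003], [-0.001, -0.003, -1.0]]
contact_force: [0.5, 1.1, 0.6]
width: 0.0003
```

Call:
play_rows(
  increments=[
    [0,[0,0,0.7],[0,0,0]],
    [0,[0,0,0.4],[0,0,0]],
    [0,[0,0,0.15],[0,0,0]],
    [0,[0,0,0],[0,0,0]],
  ],
)

```text
time: 10.12
tcp_pos: [0.5617, 0.1819, 0.0791]
eef_rot: [[0.992, 0.13, -0.002], [0.13, -0.992, -0.0], [-0.002, 0.0, -1.0]]
contact_force: [-0.8, 0.3, 1.0]
width: -0.0001
```

Call:
play_rows(
  increments=[
    [0,[0,0.4,0],[0,0,0]],
    [0,[0,0.5,0],[0,0,0]],
    [0,[0,0.5,0],[0,0,0]],
    [0,[0,0.2,0],[0,0,0]],
    [0,[0,0,0],[0,0,0]],
  ],
)

```text
time: 10.53
tcp_pos: [0.5641, 0.1643, 0.0801]
eef_rot: [[0.992, 0.129, -0.001], [0.129, -0.992, -0.001], [-0.001, 0.001, -1.0]]
contact_force: [-2.2, -0.4, 5.0]
width: -0.0001
```

```bash
 python3 gap.py w5 505.7 177.7 516.3 177.7;python3 look.py w6
```

```text
[0.6282 0.0752 0.027 ] [0.6286 0.0683 0.024 ] gap mm 6.899665470838792
10.5333 [0.56412343 0.16433842 0.0800694 ] [-2.17123453 -0.42587445  5.04705701]
```

View pics/w6z.png

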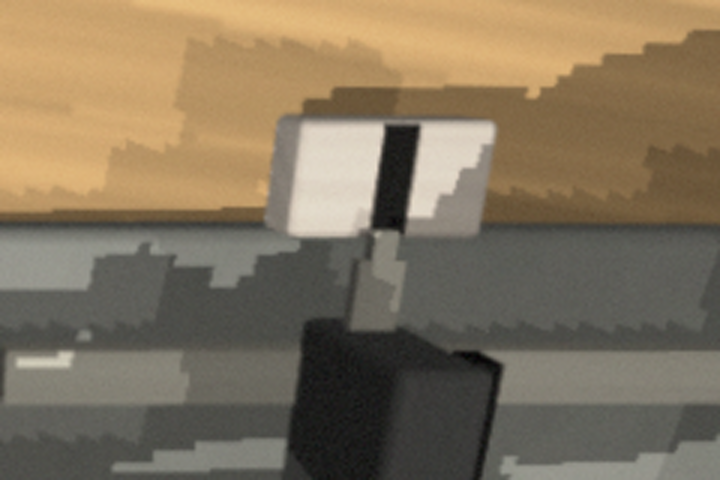

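Call:
play_rows(
  increments=[
    [0,[0,0,-2],[0,0,0]],
    [0,[0,0,-2],[0,0,0]],
    [0,[0,2,0],[0,0,0]],
    [0,[0,3,0],[0,0,0]],
    [0,[0,3,0],[0,0,0]],
  ],
)

```text
time: 11.0
tcp_pos: [0.575, 0.0859, 0.1199]
eef_rot: [[0.991, 0.132, 0.001], [0.132, -0.991, -0.0], [0.001, 0.0, -1.0]]
contact_force: [0.3, -0.3, -0.3]
width: -0.0003
```

Call:
play_rows(
  increments=[
    [0,[0,2,0],[0,0,0]],
    [0,[0,0.4,0],[0,0,0]],
    [0,[0,0,0],[0,0,0]],
    [0,[0,0,0],[0,0,0]],
    [0,[0,0,0],[0,0,0]],
  ],
)

```text
time: 11.42
tcp_pos: [0.5776, 0.0651, 0.1195]
eef_rot: [[0.991, 0.133, -0.0], [0.133, -0.991, 0.002], [-0.0, -0.002, -1.0]]
contact_force: [0.6, -0.3, -0.4]
width: -0.0
```

```bash
 python3 look.py w7; python3 - <<'E'
import cv2
a=cv2.imread('pics/w7.png')[90:290,200:460]; cv2.imwrite('pics/w7y.png',cv2.resize(a,None,fx=3,fy=3,interpolation=cv2.INTER_CUBIC))
E
```

```text
11.4167 [0.5775847  0.0651121  0.11952579] [ 0.5531008  -0.33257729 -0.43547691]
```

View pics/w7y.png

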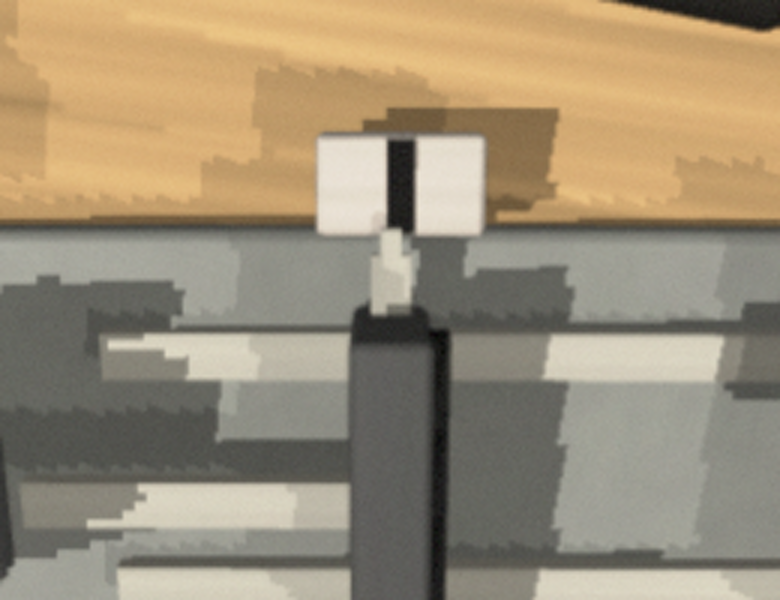

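Call:
play_rows(
  increments=[
    [0,[0,-2,0],[0,0,0]],
    [0,[0,-3,0],[0,0,0]],
    [0,[0,-3,0],[0,0,0]],
    [0,[0,-2,0],[0,0,0]],
    [0,[0,-0.9,0],[0,0,0]],
  ],
)

```text
time: 11.88
tcp_pos: [0.5621, 0.1779, 0.1198]
eef_rot: [[0.99, 0.139, -0.001], [0.139, -0.99, 0.004], [0.0, -0.004, -1.0]]
contact_force: [0.2, 1.2, -0.1]
width: 0.0
```

Call:
play_rows(
  increments=[
    [0,[0,0,1.5],[0,0,0]],
    [0,[0,0,1],[0,0,0]],
    [0,[0,0,0.8],[0,0,0]],
    [0,[0,0,0],[0,0,0]],
    [0,[0,0,0],[0,0,0]],
  ],
)

```text
time: 12.3
tcp_pos: [0.5635, 0.1699, 0.086]
eef_rot: [[0.992, 0.129, -0.001], [0.129, -0.992, -0.001], [-0.002, 0.001, -1.0]]
contact_force: [0.3, -0.3, 0.7]
width: 0.0002
```

Call:
play_rows(
  increments=[
    [0,[0,-0.3,0],[0,0,0]],
    [0,[0,0,0.4],[0,0,0]],
    [0,[0,0,0.15],[0,0,0]],
    [0,[0,0,0.15],[0,0,0]],
    [0,[0,0,0],[0,0,0]],
  ],
)

```text
time: 12.72
tcp_pos: [0.5634, 0.1741, 0.0801]
eef_rot: [[0.991, 0.13, 0.0], [0.13, -0.991, 0.0], [0.0, -0.0, -1.0]]
contact_force: [-0.9, 0.2, 2.1]
width: -0.0003
```

Call:
play_rows(
  increments=[
    [0,[0,0,0.04],[0,0,0]],
    [0,[0,0.25,0],[0,0,0]],
    [0,[0,0.3,0],[0,0,0]],
    [0,[0,0.15,0],[0,0,0]],
    [0,[0,0,0],[0,0,0]],
  ],
)

```text
time: 13.13
tcp_pos: [0.5644, 0.1671, 0.0801]
eef_rot: [[0.992, 0.13, 0.001], [0.13, -0.992, 0.0], [0.001, -0.0, -1.0]]
contact_force: [-1.8, -0.3, 6.3]
width: 0.0001
```

Call:
play_rows(
  increments=[
    [0,[0,0,0],[0,0,0]],
    [0,[0,0,-2],[0,0,0]],
    [0,[0,0,-2],[0,0,0]],
    [0,[0,2,0],[0,0,0]],
    [0,[0,2.5,0],[0,0,0]],
  ],
)

```text
time: 13.55
tcp_pos: [0.5707, 0.1255, 0.1206]
eef_rot: [[0.991, 0.136, 0.003], [0.136, -0.991, 0.003], [0.004, -0.003, -1.0]]
contact_force: [0.7, 0.2, -0.4]
width: -0.0004
```

Call:
play_rows(
  increments=[
    [0,[0,3,0],[0,0,0]],
    [0,[0,2,0],[0,0,0]],
    [0,[0,0.7,0],[0,0,0]],
    [0,[0,0,0],[0,0,0]],
    [0,[0,0,0],[0,0,0]],
  ],
)

```text
time: 13.97
tcp_pos: [0.5773, 0.0672, 0.1191]
eef_rot: [[0.991, 0.131, -0.0], [0.131, -0.991, 0.002], [-0.0, -0.002, -1.0]]
contact_force: [0.2, 1.1, -0.6]
width: -0.0002
```

```bash
 python3 look.py w8; python3 - <<'E'
import cv2
a=cv2.imread('pics/w8.png')[90:240,230:430]; cv2.imwrite('pics/w8y.png',cv2.resize(a,None,fx=4,fy=4,interpolation=cv2.INTER_CUBIC))
E
```

```text
13.9667 [0.57733643 0.06720201 0.1190809 ] [ 0.16007269  1.11486777 -0.63088445]
```

View pics/w8y.png

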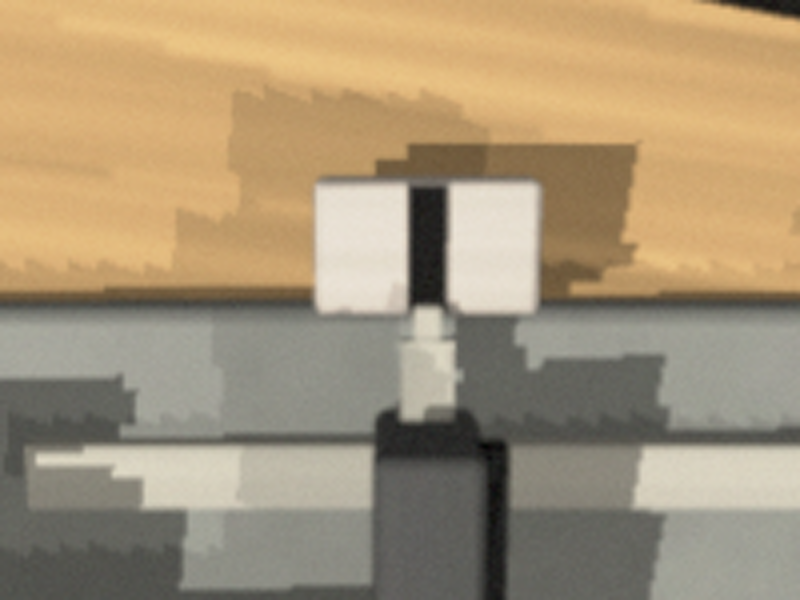

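Call:
play_rows(
  increments=[
    [0,[0,0,-2],[0,0,0]],
    [0,[0,0,-3.5],[0,0,0]],
    [0,[0,0,-3.5],[0,0,0]],
    [0,[0,0,-2],[0,0,0]],
    [0,[0,0,0],[0,0,0]],
  ],
)

```text
time: 14.43
tcp_pos: [0.5804, 0.0696, 0.2348]
eef_rot: [[0.991, 0.134, 0.011], [0.134, -0.991, 0.003], [0.012, -0.002, -1.0]]
contact_force: [1.1, -0.4, -0.5]
width: -0.0001
```

Call:
play_rows(
  increments=[
    [0,[0,0,0],[0,0,0]],
    [0,[0,0,0],[0,0,0]],
    [0,[0,0,0],[0,0,0]],
  ],
)

```text
time: 14.68
tcp_pos: [0.5763, 0.0669, 0.2275]
eef_rot: [[0.991, 0.132, -0.004], [0.132, -0.991, -0.0], [-0.004, -0.0, -1.0]]
contact_force: [-0.1, -0.5, 0.3]
width: -0.0001
```

```bash
 python3 look.py w9; python3 - <<'E'
import cv2
a=cv2.imread('pics/w9.png')[100:300,190:450]; cv2.imwrite('pics/w9y.png',cv2.resize(a,None,fx=3,fy=3,interpolation=cv2.INTER_CUBIC))
E
```

```text
14.6833 [0.57627711 0.0668945  0.22754403] [-0.14836058 -0.53302074  0.27411547]
```

View pics/w9y.png

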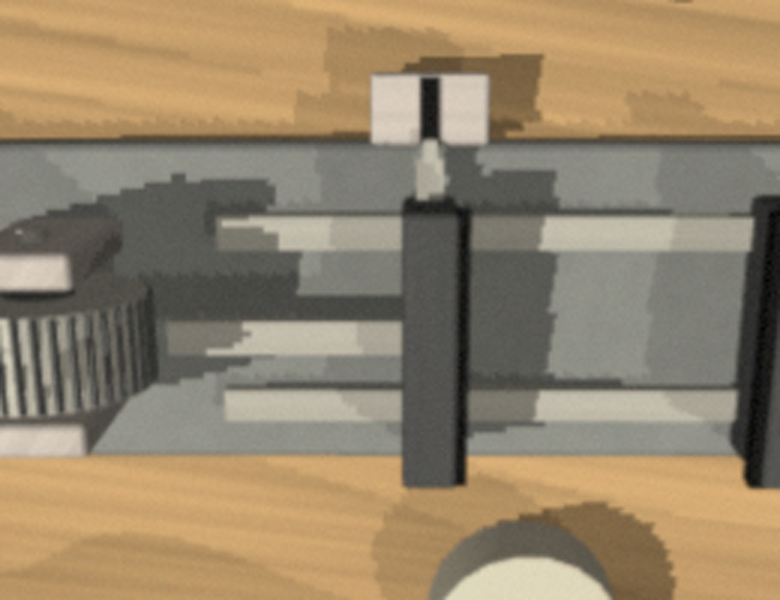

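The pointer (zoomed column about 430) stands on the dark line (column 430), and the gripper is well clear of everything.

```bash
python3 -c "
from rig import *
print(finish_job())"
```

```text
the job is handed in; nothing more can be done
None
```

The pointer now stands on the broad dark line of the gauge clip. I rolled the wheel closed with the shut fingertips in seven light strokes and handed the job in at about 14.7 s.

- **Pointer position:** The jaw moved about 42 mm. In the last two near-overhead wrist views, the pointer tip was centred on the line to within about 0.3 mm.
- **Force:** The highest contact force I read was about 7 N, and those readings came only at the end of each move.
- **Clearance:** The fingertips only touched the wheel. The arm finished at a TCP height of 0.23 m, touching nothing. I never moved near the spool, meter or pliers; the last picture was not checked for all three.
- **Measurements that disagreed:** Heights from the cameras came out 3–10 mm lower than the stated or expected ones. Side-on views also differed from overhead by about 1 mm at the pointer. I therefore took the wheel height by touch and made the last adjustment from the overhead view.

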